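# Release a power-lock toggle and switch it on

### The job

Switch on the power lock of the chip rig: it is the grey switch box whose thick bat stands between two notched plates. Pull that bat outward along its own length until its cross pin is clear of the notch, flip it over to the lamp end, and let it spring fully home in the notch there. Do not flip the slender bat on the other, plain switch box.

Things in the scene. Friction and masses are not known exactly. Their poses are not given: they have to be found in the camera images.
- lock_box: Fixed grey switch box, 96 x 64 mm, 46 high, round clear lamp lens on top near one end. Origin: centre of underside. x: towards the lamp end (ON); y: pivot axis; z: up. The thick bat pivots at (0, 0, 40) mm, swinging in x-z. Two dark notched plates, y = +-10 to +-15 mm, x = +-19 mm, tops at z 73 mm, have a notch each side of a middle hump.
- lock_bat (a joint): Lean of the thick bat about its pivot, rad: 0 = OFF, leaning 0.4 from upright towards the box's -x; 0.4 = upright; 0.8 = ON, leaning 0.4 towards +x (lamp end). Stops at 0 and 0.8. Locked while the cross pin is down in a notch; swings lightly once the pin is pulled clear, and falls off the hump to either side if let go.
- lock_sleeve (a joint): How far the thick bat is pulled out along its own length, m: 0 = home, cross pin down in a notch; stop at 0.015. A spring draws it home with 3 N at 0, 6 N at 0.015. The pin leaves the notch at about 0.008 and needs 0.011 to pass over the middle of the hump; keep it at 0.012 to 0.015 while flipping.
- bat_grip (a point): On the axis of the thick round bat, mid-length of its ribbed aluminium grip, moving with it; z points out along the bat. 64 mm from the pivot when home, 79 mm fully pulled. Grip: 18 mm below this point (11 mm dia) to 12 mm above it (15 mm dia); tip 18 mm above it. Cross pin (36 mm long along the box's y, 5 mm thick) 39 mm below it.
- plain_bat (a joint): Lean of the slender steel bat (43 mm long, up to 10 mm thick) on the other grey switch box, equal in size but without notched plates: rad, 0 to 0.05 as it stands at the start, 0.7 = flipped over. It moves at a light touch; leave it unflipped.
Not all that is in view belongs to the job. What is shaped like the part that bears plain_bat but purple or red is not meant.

How it is judged:
On the way:
1. the locking bat is pulled out of its notch while still on the OFF side (value of joint lock_sleeve above 0.006 m and value of joint lock_bat below 0.25 rad), for 0.02 s.
At the end, for the whole second after the job is handed in: The locking bat leans to the lamp end (lock_bat above 0.7 rad) and is sprung home in the notch there (lock_sleeve below 3 mm); the plain bat is not flipped (plain_bat below 0.25 rad) (value of joint lock_bat above 0.7 rad and value of joint lock_sleeve below 0.003 m and value of joint plain_bat below 0.25 rad); the robot touches nothing.
It fails at once if the slender bat of the plain switch box is flipped (value of joint plain_bat above 0.35 rad).
It also fails if it takes over 37 s, if anything falls off the work surface, if the arm or the gripper's body presses on something with over 40 N, if the wrist force passes 120 N, or if a joint passes its speed limit or range.

### The arm

A 6-joint arm with a two-finger parallel gripper is mounted at the origin on a cart in front of the work surface, level with it; the furniture and walls round the work are solid. World frame = base frame: x ahead of the robot, y to its left, z up, the work surface at z = 0. Lengths are in m, angles in rad, forces in N, time in s.
With the tool pointing down it reaches from about 0.275 to 0.875 m from the base axis. Payload 12.5 kg.
Tool frame: the origin (TCP) lies on the centre line of the jaws, within the pads' length; the fingertips stand r.finger_overhang ahead of it and the grasp point (between the pads) lies 3 mm ahead of it (r.finger_overhang is the distance from the TCP to the fingertips, in m); z points along the fingers, y is the direction in which the jaws open and shut (so a half turn about z gives the same grasp; the last joint's range is limited). The gripper opens to 85 mm and grips with 20 to 120 N. Pads are 22 mm wide; open, the fingers measure 114 mm over their backs; the gripper's body (76 mm by 85 mm) begins 54 mm behind the grasp point. The pads swing forward as they close: fully open they stand 13 mm farther back than shut.
Start: joints at [1.079, 0.351, 1.652, -0, 1.139, -0.085], TCP at [0.218, 0.505, 0.253] pointing down, gripper open.
Joint ranges: [-2.75, 2.75], [-0.79, 2.1], [0.01, 2.65], [-1.57, 4.71], [0.07, 3.14], [-2.87, 2.87]. Speed limits (rad/s): [2.22, 2.22, 2.79, 3.14, 3.14, 3.14].

### API

Orientations are given as a unit quaternion [x, y, z, w].
In Python, from cell import r, optics gives the robot as it stands. The module is installed in compiled form; this text tells all that it offers. Calls block until the motion is done:
- r.move_to(position, orientation): joint-space move of the TCP to a pose.
- r.move_linear(position, rot=None, vel=0.15): straight line of the TCP; rot=None keeps the orientation; vel is the mean speed in m/s.
- r.set_joints(angles): joint-space move.
- r.set_gripper(opening, squeeze=None): opening from 0.0 (shut) to 1.0 (fully open); squeeze is the grip in N (None keeps the last); returns when the fingers have stopped.
- r.sleep(seconds).
- r.inverse_kinematics(position, orientation): joint angles nearest the present ones, or None.
- optics.get_image(name): name is "scene" or "side" or "wrist"; returns a dict with "pixels" (384x512x3 uint8, red, green, blue), "depth" (384x512 float32, m along the optical axis (not along the pixel's ray), 0 where there is no reading), "fx", "fy", "cx", "cy" (pixels), "camera_from_world" (4x4, takes a point from world to camera coordinates); the wrist camera has in their place "mount" (4x4, takes a point from camera to tool coordinates, whose origin is the TCP and whose axes are the flange's). Camera axes: x right, y down, z forward; pixel columns grow to the right and rows downward; lengths in m; the calibration is good to about 2 mm. A picture is of the moment at which its call begins: read the wrist's pose just before it.
A pose or a line that the arm cannot do raises r.PlanningError and nothing moves.
- r.hand_in(): hands the job in, once; it reports no verdict.
Readings, each from a call of its own:
- r.current_t(): time.
- r.current_q(): joint angles.
- r.current_qvel(): joint speeds.
- r.current_effort(): joint torques, N m.
- r.current_tool_pos(): TCP position.
- r.current_ee_rot(): TCP orientation.
- r.current_contact_force(): force on the tool from outside, world axes, zero at the start.
- r.current_torque(): the same for the moment, N m.
- r.current_opening(): opening from 0.0 (shut) to 1.0 (fully open).
Only numpy, scipy, OpenCV 4.12 (cv2) and the standard library are available. Lean on these libraries where they do the work, as an engineer would, in place of code of your own. Each camera call takes 0.05 s, during which the arm holds its last target. There are 200 camera calls.

## Working session

There is one attempt and no reset: what is moved stays moved. The work goes in short steps, each a Python script; the robot and the scene stay as the last script left them, time stands still between calls to the robot, and variables do not carry over. Pictures are saved under pics/ and viewed, about 8 in all and at most 12, crops included, and the job is handed in when it is done.

```bash
mkdir -p pics
cat > h.py <<'E'
import numpy as np, cv2
from cell import r, optics
def grab(n):
    im=optics.get_image(n); np.savez('pics/%s.npz'%n,**{k:np.array(v) for k,v in im.items()}); return im
def world(im,u,v):
    d=float(im['depth'][int(v),int(u)]); p=np.array([(u-im['cx'])/im['fx']*d,(v-im['cy'])/im['fy']*d,d,1])
    return (np.linalg.inv(im['camera_from_world'])@p)[:3]
E
python3 - <<'E'
from h import *
a=grab('scene');b=grab('side')
cv2.imwrite('pics/a.png',cv2.resize(a['pixels'][:,:,::-1],(800,600)))
cv2.imwrite('pics/b.png',cv2.resize(b['pixels'][:,:,::-1],(800,600)))
print(r.current_t(),r.finger_overhang,r.current_ee_rot())
for i in(a,b):print(np.linalg.inv(i['camera_from_world']).round(3).tolist(),i['fx'])
E
```

```text
0.1 0.022 [ 2.02012229e-01  9.79382862e-01 -4.95778565e-04 -1.55138472e-04]
[[0.745, -0.367, 0.558, -0.457], [-0.667, -0.433, 0.607, -0.864], [0.019, -0.824, -0.567, 1.071], [0.0, 0.0, 0.0, 1.0]] 413.4201679159967
[[1.0, -0.013, -0.002, 0.514], [-0.006, -0.588, 0.809, -1.133], [-0.012, -0.809, -0.588, 1.032], [0.0, 0.0, 0.0, 1.0]] 458.31973012762813
```

View pics/a.png

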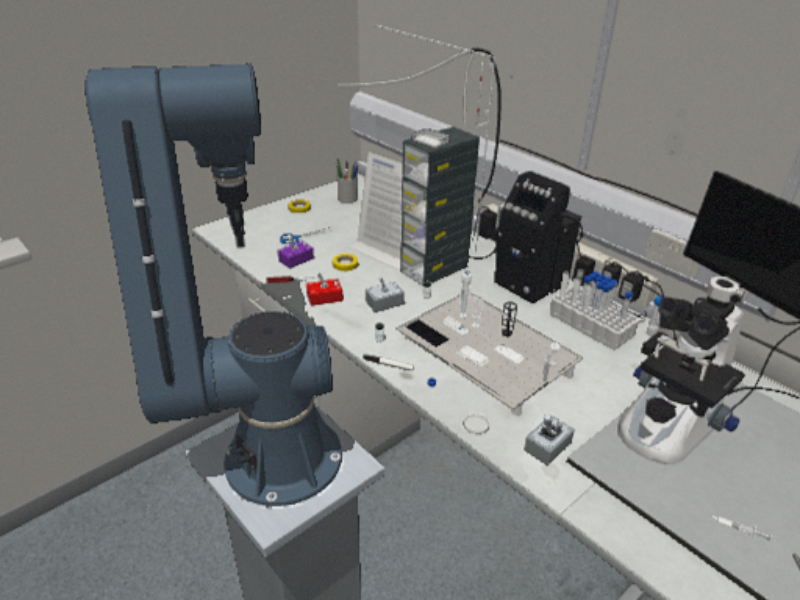

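View pics/b.png

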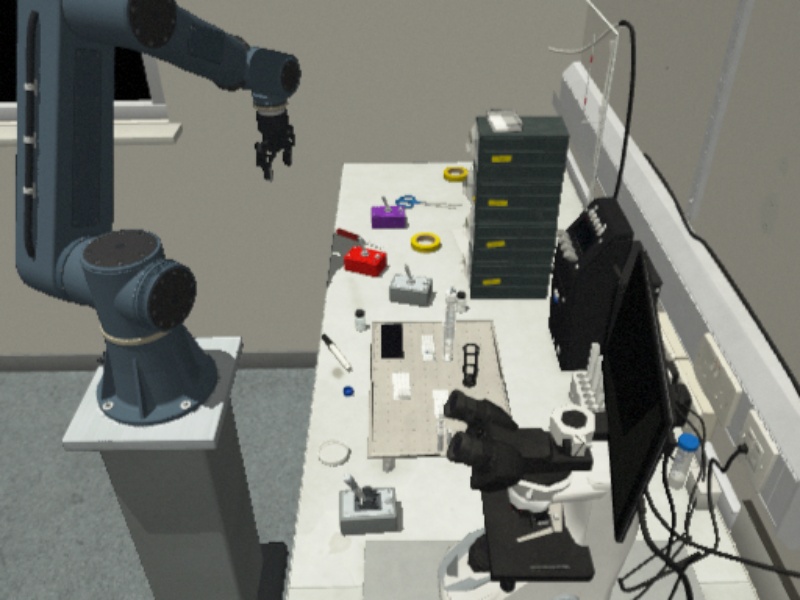

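Candidates in the scene view: the grey box at (549,438) has dark plates, which fits the lock box. The grey box at (385,294) has a slender bat, so it is the plain one. The red (324,291) and purple (296,253) boxes are decoys. I'll confirm the lock box in enlarged crops.

Run:
```python
from h import *
L=lambda n:dict(np.load('pics/%s.npz'%n))
a,b=L('scene'),L('side')
ca=a['pixels'][255:305,325:380,::-1]; cb=b['pixels'][295:350,205:265,::-1]
o=np.hstack([cv2.resize(ca,(396,360),interpolation=cv2.INTER_CUBIC),cv2.resize(cb,(393,360),interpolation=cv2.INTER_CUBIC)])
cv2.imwrite('pics/c.png',o)
print(world(a,345,288),world(b,235,338), world(b,220,322))
```

```text
[ 0.40637036 -0.36367998  0.03649325] [ 0.45602145 -0.38643372  0.01846392] [ 0.41683461 -0.35776223  0.04793478]
```

View pics/c.png

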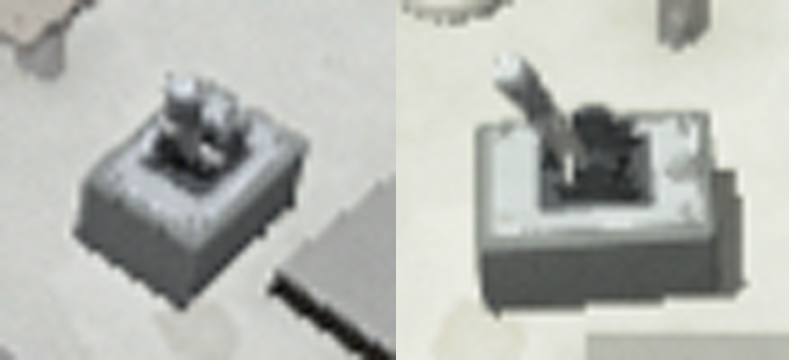

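Run:
```python
from h import *
for q in([1,0,0,0],[0,1,0,0]):print(r.inverse_kinematics([.43,-.355,.33],q))
print(optics.get_image('wrist')['mount'].round(3))
try: r.move_to([.43,-.355,.33],[0,1,0,0])
except r.PlanningError as e: print(e); r.move_to([.43,-.355,.33],[1,0,0,0])
p,q=r.current_tool_pos(),r.current_ee_rot()
w=optics.get_image('wrist'); from scipy.spatial.transform import Rotation as R
T=np.eye(4);T[:3,:3]=R.from_quat(q).as_matrix();T[:3,3]=p
w['camera_from_world']=np.linalg.inv(T@w['mount']); np.savez('pics/wrist.npz',**{k:np.array(v) for k,v in w.items()})
cv2.imwrite('pics/w.png',cv2.resize(w['pixels'][:,:,::-1],(800,600)))
print(r.current_t(),p,q)
```

```text
[-7.73634987e-01  2.97750893e-01  1.53250321e+00 -4.44089210e-16
  1.31133855e+00  7.97161340e-01]
[-7.73634987e-01  2.97750893e-01  1.53250321e+00 -4.44089210e-16
  1.31133855e+00 -2.34443131e+00]
[[-0.001 -0.945 -0.326  0.085]
 [ 1.    -0.001 -0.    -0.001]
 [-0.    -0.326  0.945 -0.121]
 [ 0.     0.     0.     1.   ]]
3.3167 [ 0.4303328  -0.35451689  0.32992851] [-3.47194719e-04  9.99999933e-01  1.11979753e-04 -2.55161565e-05]
```

View pics/w.png

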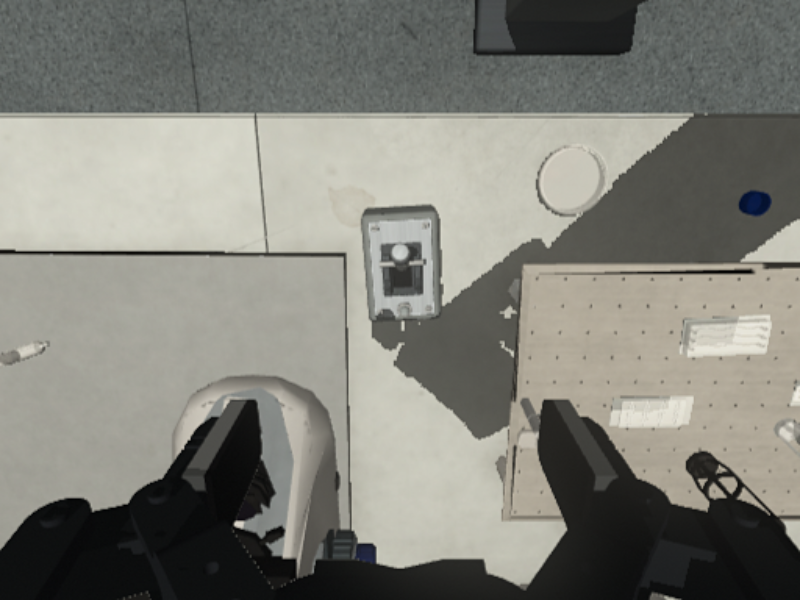

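The wrist view shows the lock box at (401,262), with its lamp at (405,308) on the world +x side. The bat tip is at (400,251), leaning away from the lamp (OFF), and the cross pin is at (402,263). Next I fit the box from the depth data.

Run:
```python
from h import *
for n in('wrist','side','scene'):
    w=dict(np.load('pics/%s.npz'%n)); h,wd=w['depth'].shape
    u,v=np.meshgrid(np.arange(wd),np.arange(h)); d=w['depth']
    P=np.stack([(u-w['cx'])/w['fx']*d,(v-w['cy'])/w['fy']*d,d,np.ones_like(d)],-1).astype(float)@np.linalg.inv(w['camera_from_world']).T
    P=P[...,:3]; near=(d>0)&(abs(P[...,0]-.45)<.075)&(abs(P[...,1]+.36)<.075)
    m=near&(abs(P[...,2]-.046)<.005); c=P[m]
    rect=cv2.minAreaRect((c[:,:2]*1000).astype(np.float32)); print(n,m.sum(),np.median(c[:,2]),rect)
    k=near&(P[...,2]>.1); print(' bat top',P[k].mean(0),P[k].max(0),k.sum())
    k=near&(P[...,2]>.085)&(P[...,2]<.1); print(' bat mid',P[k].mean(0),k.sum())
    k=(d>0)&(abs(P[...,0]-.45)<.12)&(abs(P[...,1]+.36)<.12)&(abs(P[...,2])<.015);print(' table z',np.median(P[k][:,2]))
w=dict(np.load('pics/wrist.npz'))
cv2.imwrite('pics/w2.png',cv2.resize(w['pixels'][120:216,224:290,::-1],(528,768-192),interpolation=cv2.INTER_CUBIC)[:,:])
```

```text
wrist 2784 0.04710097443605302 ((455.1533508300781, -352.984619140625), (96.03199005126953, 63.912296295166016), 3.2945919036865234)
 bat top [ 0.41999331 -0.35624248  0.3715694 ] [ 0.44156321 -0.28501395  0.39590745] 28439
 bat mid [ 0.43860343 -0.35363751  0.09300425] 9
 table z 0.00053581269138403
side 551 0.044964612271004456 ((456.0343322753906, -356.6745910644531), (95.70475769042969, 65.47089385986328), 4.497914791107178)
 bat top [ 0.42822083 -0.35902008  0.10904945] [ 0.43760443 -0.3529119   0.11636801] 39
 bat mid [ 0.43539382 -0.35985366  0.09301565] 20
 table z -0.0016075318783987935
scene 261 0.047518586409482255 ((454.927490234375, -352.95526123046875), (96.35902404785156, 65.59026336669922), 4.82234525680542)
 bat top [ 0.42467543 -0.35493075  0.11229749] [ 0.43349497 -0.34633278  0.11997907] 21
 bat mid [ 0.43435885 -0.3570828   0.09275513] 9
 table z 0.0019486052219113148
```

View pics/w2.png

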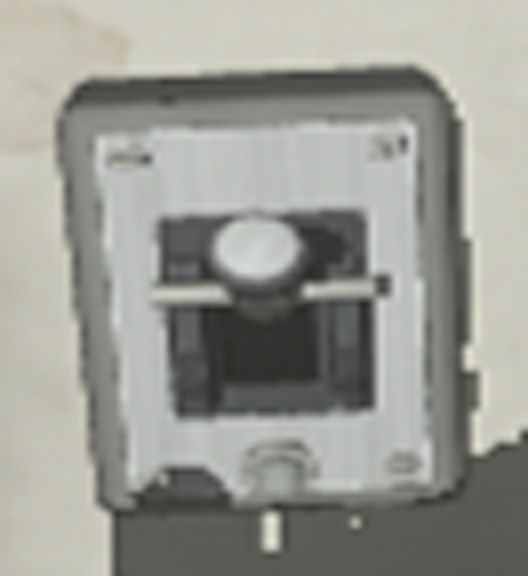

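```bash
cat >> h.py <<'E'
from scipy.spatial.transform import Rotation as R
C=np.array([.4553,-.3537,.0405]); YAW=np.radians(3.6)
def pose(dist,lean,tilt=None):   # dist pivot->grasp point ; lean 0..0.8
    D=lambda a:R.from_euler('z',YAW)*R.from_euler('y',a-.4)
    t=lean if tilt is None else tilt
    d=D(lean).apply([0,0,1]); tz=D(t).apply([0,0,1])
    return C+d*dist+tz*.003, (D(t)*R.from_matrix(np.diag([-1,1,-1.]))).as_quat()
E
python3 - <<'E'
from h import *
for l in(0,.4,.8):
  for d in(.15,.066): print(l,d,np.round(r.inverse_kinematics(*pose(d,l)),2))
cl=[]
for n in('wrist','side','scene'):
    w=dict(np.load('pics/%s.npz'%n)); h,wd=w['depth'].shape
    u,v=np.meshgrid(np.arange(wd),np.arange(h)); d=w['depth']
    P=(np.stack([(u-w['cx'])/w['fx']*d,(v-w['cy'])/w['fy']*d,d,np.ones_like(d)],-1).astype(float)@np.linalg.inv(w['camera_from_world']).T)[d>0][:,:3]
    if n=='wrist': P=P[P[:,2]<.19]
    cl.append(P)
P=np.vstack(cl); P=P[(P[:,2]>.06)&(P[:,0]>.3)]
for l in(0,.4,.8):
    D=(R.from_euler('z',YAW)*R.from_euler('y',l-.4)).as_matrix(); q=(P-C)@D
    for lo,hi in((.05,.12),(.12,.2),(.2,.3),(.3,.45)):
        m=(q[:,2]>lo)&(q[:,2]<hi)&(np.hypot(q[:,0],q[:,1])>.03); s=np.hypot(q[m,0],q[m,1]); i=s.argsort()[5]
        print(l,lo,round(s[i],3),P[m][i].round(3))
E
```

```text
Traceback (most recent call last):
TypeError: unsupported operand type(s) for *: 'NoneType' and 'float'
```

Run:
```python
from h import *
F=R.from_euler('z',np.pi)
for l,t in((0,0),(0,.2),(.4,.4),(.8,.8),(.8,.6)):
  for d in(.15,.066):
    p,q=pose(d,l,t); 
    for f in(0,1):
      s=r.inverse_kinematics(p,(R.from_quat(q)*F).as_quat() if f else q); print(l,t,d,f,None if s is None else np.round(s,2))
cl=[]
for n in('wrist','side','scene'):
    w=dict(np.load('pics/%s.npz'%n)); h,wd=w['depth'].shape
    u,v=np.meshgrid(np.arange(wd),np.arange(h)); d=w['depth']
    P=(np.stack([(u-w['cx'])/w['fx']*d,(v-w['cy'])/w['fy']*d,d,np.ones_like(d)],-1).astype(float)@np.linalg.inv(w['camera_from_world']).T)[d>0][:,:3]
    if n=='wrist': P=P[P[:,2]<.19]
    cl.append(P)
P=np.vstack(cl); P=P[(P[:,2]>.06)&(P[:,0]>.3)]
for l in(0,.4,.8):
    D=(R.from_euler('z',YAW)*R.from_euler('y',l-.4)).as_matrix(); q=(P-C)@D
    for lo,hi in((.05,.12),(.12,.2),(.2,.3),(.3,.45)):
        m=(q[:,2]>lo)&(q[:,2]<hi)&(np.hypot(q[:,0],q[:,1])>.03); s=np.hypot(q[m,0],q[m,1]); i=s.argsort()[5]
        print(l,lo,round(s[i],3),P[m][i].round(3))
```

```text
0 0 0.15 0 None
0 0 0.15 1 [-0.98  0.34  1.93  0.53  0.73  0.16]
0 0 0.066 0 None
0 0 0.066 1 [-0.92  0.5   1.93  0.64  0.58  0.07]
0 0.2 0.15 0 [-0.9   0.36  1.85  0.22  0.83 -2.67]
0 0.2 0.15 1 [-0.9   0.36  1.85  0.22  0.83  0.47]
0 0.2 0.066 0 [-0.84  0.52  1.84  0.25  0.67 -2.67]
0 0.2 0.066 1 [-0.84  0.52  1.84  0.25  0.67  0.47]
0.4 0.4 0.15 0 [-0.74  0.47  1.64 -0.    1.04 -2.37]
0.4 0.4 0.15 1 [-0.74  0.47  1.64 -0.    1.04  0.77]
0.4 0.4 0.066 0 [-0.74  0.58  1.69 -0.    0.87 -2.37]
0.4 0.4 0.066 1 [-0.74  0.58  1.69 -0.    0.87  0.77]
0.8 0.8 0.15 0 [-0.58  0.71  1.3  -0.24  1.46 -2.15]
0.8 0.8 0.15 1 [-0.58  0.71  1.3  -0.24  1.46  0.99]
0.8 0.8 0.066 0 [-0.61  0.76  1.42 -0.26  1.29 -2.13]
0.8 0.8 0.066 1 [-0.61  0.76  1.42 -0.26  1.29  1.01]
0.8 0.6 0.15 0 [-0.62  0.63  1.41 -0.13  1.26 -2.21]
0.8 0.6 0.15 1 [-0.62  0.63  1.41 -0.13  1.26  0.93]
0.8 0.6 0.066 0 [-0.66  0.68  1.53 -0.15  1.08 -2.21]
0.8 0.6 0.066 1 [-0.66  0.68  1.53 -0.15  1.08  0.93]
0 0.05 0.229 [ 0.629 -0.429  0.188]
0 0.12 0.306 [ 0.66  -0.495  0.256]
0 0.2 0.256 [ 0.571 -0.459  0.375]
0 0.3 0.498 [ 0.784 -0.485  0.501]
0.4 0.05 0.03 [ 0.425 -0.351  0.115]
0.4 0.12 0.19 [ 0.629 -0.43   0.189]
0.4 0.2 0.179 [ 0.604 -0.454  0.327]
0.4 0.3 0.156 [ 0.575 -0.453  0.373]
0.8 0.05 0.047 [ 0.433 -0.361  0.107]
0.8 0.12 0.133 [ 0.629 -0.432  0.184]
0.8 0.2 0.131 [ 0.63  -0.429  0.19 ]
0.8 0.3 0.102 [ 0.628 -0.441  0.364]
```

```bash
cat >> h.py <<'E'
_p=pose
def pose(dist,lean,tilt=None):
    p,q=_p(dist,lean,.75*lean if tilt is None else tilt)
    return p,(R.from_quat(q)*R.from_euler('z',np.pi)).as_quat()
def st(s=''): print(s,'t%.2f'%r.current_t(),'p',np.round(r.current_tool_pos(),4),'F',np.round(r.current_contact_force(),1),'M',np.round(r.current_torque(),2),'o%.3f'%r.current_opening())
E
python3 - <<'E'
from h import *
r.move_to(*pose(.17,0)); r.set_gripper(.6,60); st('pre')
p,q=pose(.067,0); r.move_linear(p,q,.1); st('at')
b=grab('side'); c=b['pixels'][220:350,170:300,::-1]
a=grab('scene'); c2=a['pixels'][205:315,305:415,::-1]
cv2.imwrite('pics/d.png',np.hstack([cv2.resize(x,(400,400),interpolation=cv2.INTER_CUBIC) for x in(c,c2)]))
E
```

```text
pre t5.90 p [ 0.3881 -0.3579  0.1999] F [ 0.5  0.  -0. ] M [-0.03  0.23 -0.04] o0.601
at t7.08 p [ 0.4281 -0.3557  0.1055] F [-0.6 -0.7  0.2] M [-0.07  0.22  0.04] o0.604
```

View pics/d.png

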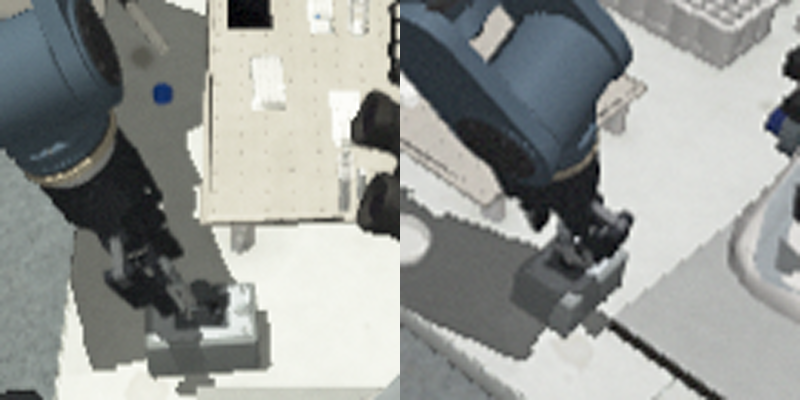

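The fingers straddle the bat and are aligned with it, in both the left (185,295) and right (580,245) crops. Closing and pulling next.

Run:
```python
from h import *
r.set_gripper(0,60); st('closed')
for k in(.004,.008,.011,.0135):
    p,q=pose(.067+k,0); r.move_linear(p,q,.03); r.sleep(.1); st(k)
```

```text
closed t7.62 p [ 0.428  -0.3547  0.1053] F [-3.4  5.3  7.8] M [0.72 0.24 0.31] o0.144
0.004 t8.01 p [ 0.4264 -0.3548  0.1083] F [ 2.8  4.8 -2.4] M [ 0.57 -0.09  0.25] o0.147
0.008 t8.39 p [ 0.4249 -0.3549  0.112 ] F [ 4.2  4.6 -3.9] M [ 0.61 -0.04  0.25] o0.144
0.011 t8.74 p [ 0.4237 -0.3549  0.1147] F [ 4.   4.3 -4.6] M [ 0.56 -0.02  0.21] o0.144
0.0135 t9.09 p [ 0.4227 -0.355   0.117 ] F [ 3.9  3.7 -5.6] M [ 0.53 -0.09  0.2 ] o0.144
```

Run:
```python
from h import *
for l in np.linspace(0,.8,9):
    p,q=pose(.067+.0145,l); r.move_linear(p,q,.03)
    F=r.current_contact_force(); d=(R.from_euler('z',YAW)*R.from_euler('y',l-.4)).apply([[0,0,1],[1,0,0]])
    print('lean',round(l,2),'axial',(d@F).round(1)); st()
    if np.linalg.norm(F)>35: print('STOP');break
```

```text
lean 0.0 axial [-7.1  1.8]
 t9.34 p [ 0.4224 -0.355   0.1179] F [ 4.2  4.1 -5.9] M [ 0.6  -0.03  0.2 ] o0.144
lean 0.1 axial [-6.  -0.7]
 t9.77 p [ 0.43   -0.3545  0.1205] F [ 0.8  4.  -5.9] M [0.52 0.4  0.16] o0.144
lean 0.2 axial [-6.7 -1.4]
 t10.19 p [ 0.4379 -0.3541  0.1226] F [-0.3  4.  -6.9] M [0.65 0.64 0.13] o0.146
lean 0.3 axial [-6.1 -2.6]
 t10.62 p [ 0.4461 -0.3537  0.124 ] F [-2.2  4.6 -6.3] M [0.65 0.75 0.12] o0.143
lean 0.4 axial [-6.2 -3. ]
 t11.04 p [ 0.4544 -0.3532  0.1244] F [-3.2  3.9 -6.2] M [0.69 0.74 0.  ] o0.147
lean 0.5 axial [-5.7 -2.7]
 t11.47 p [ 0.4627 -0.3527  0.1239] F [-3.5  4.3 -5.4] M [0.71 0.8  0.04] o0.141
lean 0.6 axial [-6.  -2.6]
 t11.89 p [ 0.4709 -0.3523  0.1227] F [-4.1  5.  -5.3] M [ 0.75  0.73 -0.04] o0.148
lean 0.7 axial [-5.6 -2.8]
 t12.32 p [ 0.479  -0.3518  0.1206] F [-4.6  4.  -4.5] M [ 0.68  0.67 -0.1 ] o0.144
lean 0.8 axial [-5.5 -2.4]
 t12.74 p [ 0.4868 -0.3513  0.1177] F [-4.6  4.6 -4.1] M [ 0.7   0.64 -0.16] o0.146
```

Run:
```python
from h import *
for k in(.0145,.009,.004,.0005):
    p,q=pose(.067+k,.815,.6); r.move_linear(p,q,.03); r.sleep(.1); st(k)
r.set_gripper(.5); r.sleep(.2); st('open')
p,q=r.current_tool_pos(),r.current_ee_rot(); r.move_linear(p-R.from_quat(q).as_matrix()[:,2]*-0 - R.from_quat(q).apply([0,0,1])*.11); st('back')
r.move_to([.36,-.33,.33],[1,0,0,0]); st('clear')
ims=[grab('side'),grab('scene')]
c=[ims[0]['pixels'][295:350,205:265,::-1],ims[1]['pixels'][255:305,325:380,::-1]]
cv2.imwrite('pics/e.png',np.hstack([cv2.resize(x,(400,370),interpolation=cv2.INTER_CUBIC) for x in c]))
for w in ims:
    d=w['depth'];u,v=np.meshgrid(np.arange(512),np.arange(384))
    P=(np.stack([(u-w['cx'])/w['fx']*d,(v-w['cy'])/w['fy']*d,d,np.ones_like(d)],-1).astype(float)@np.linalg.inv(w['camera_from_world']).T)[d>0][:,:3]
    P=P[(abs(P[:,0]-.46)<.06)&(abs(P[:,1]+.355)<.03)&(P[:,2]>.1)&(P[:,2]<.2)]; print(len(P),P.mean(0),P.max(0))
```

```text
0.0145 t13.09 p [ 0.4878 -0.3513  0.1175] F [-5.1  5.  -5.2] M [ 0.73  0.7  -0.15] o0.146
0.009 t13.53 p [ 0.4856 -0.3515  0.1126] F [-4.4  4.6 -3.8] M [ 0.79  0.68 -0.19] o0.147
0.004 t13.94 p [ 0.4837 -0.3516  0.1081] F [-4.3  5.3 -2.2] M [ 0.92  0.7  -0.12] o0.145
0.0005 t14.31 p [ 0.4832 -0.3518  0.1059] F [-1.6  7.   3.5] M [ 1.11  0.45 -0.21] o0.145
open t14.91 p [ 0.4831 -0.352   0.1052] F [ 0.2 -0.1  0.7] M [ 0.06 -0.12 -0.01] o0.504
back t15.79 p [ 0.5044 -0.3504  0.212 ] F [-0.6  0.6 -0.2] M [-0.03 -0.08  0.05] o0.499
clear t16.57 p [ 0.3604 -0.3301  0.3291] F [1.  0.3 0.2] M [-0.04  0.02  0.03] o0.501
34 [ 0.4843985  -0.35523285  0.10997513] [ 0.49174414 -0.34489113  0.11893748]
27 [ 0.48069468 -0.35118395  0.11056579] [ 0.48796824 -0.34396321  0.11944419]
```

View pics/e.png

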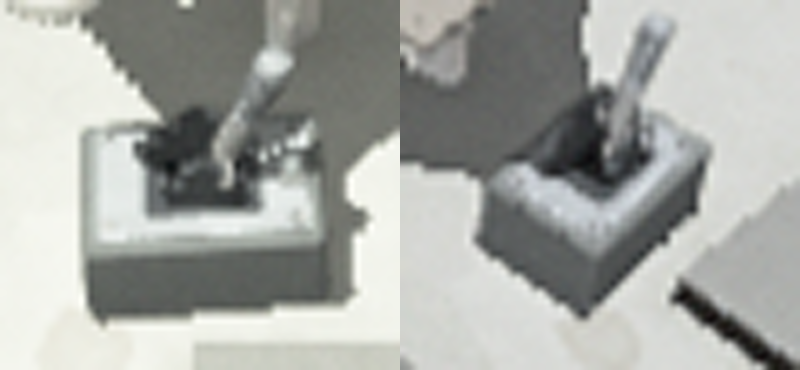

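The bat now leans to the lamp end: its tip is at (270,62) in the left crop and (655,25) in the right. Tip height is 0.119 m, against 0.116 to 0.120 m when home at the start, so it is sprung home. The arm is clear.

```bash
python3 -c "
from h import *
r.hand_in(); st()"
```

```text
the job is handed in; nothing more can be done
the job is handed in; nothing more can be done
```

The power lock is switched on as far as my checks show, and I handed the job in after about 16.6 s of robot time (limit 37 s). No verdict is reported.

- **What I did:** I gripped the thick bat along its own axis and pulled it about 13 to 14 mm out of the OFF notch. I flipped it about its pivot to the lamp end, lowered it into the notch there, released it and moved the arm clear.
- **Bat position:** the last pictures show the bat leaning to the lamp end. Its tip is 0.119 m high, against 0.116 to 0.120 m when it was home at the start. The push-back at the end of the lowering (vertical force went from -2.2 to +3.5 N) also points to it being home. I could not read the joints directly.
- **Robot contact:** forces at the tool read about 1 N, essentially zero, once the arm was clear.
- **Plain switch box:** I never went near it, and I did not check it again at the end.
- **Disagreements:** the cameras differed by up to about 4 mm on the box position, and this caused no trouble.

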